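Free the vial rack from the shaker with the forked tool

ROBOT

A 7-joint arm with a two-finger parallel gripper is mounted at the origin on the work surface. World frame = base frame: x ahead of the robot, y to its left, z up, the work surface at z = 0. Lengths are in mm, angles in rad, forces in N, time in s.
With the tool pointing down it reaches from about 425 to 950 mm from the base axis. Payload 4.7 kg.
Tool frame: the origin (TCP) lies on the centre line of the jaws, within the pads' length; the fingertips stand 17 mm ahead of it and the grasp point (between the pads) lies 2 mm behind it; z points along the fingers, y is the line along which they close (so a half turn about z gives the same grasp; the last joint's range is limited). The gripper opens to 85 mm and grips with 20 to 120 N. Pads are 22 mm wide; open, the fingers measure 114 mm over their backs; the gripper's body (76 mm by 85 mm) begins 54 mm behind the grasp point. The pads swing forward as they close: fully open they stand 13 mm farther back than shut.
Start: joints at [-1.337, 0.469, -0.049, 1.532, 0.024, 1.141, -0.082], TCP at [175.313, 651.853, 248.335] pointing down, gripper open.
Joint ranges: [-2.59, 2.59], [-0.33, 1.99], [-1.39, 1.29], [0.1, 2.45], [-1.04, 4.18], [0.21, 1.99], [-2.66, 2.66]. Speed limits (rad/s): [2.57, 2.57, 3.14, 3.14, 3.14, 3.14, 3.14].

INTERFACE

Orientations are given as a 3x3 rotation matrix whose columns are the frame's x, y, z axes.
In Python, from cell import bot gives the robot as it stands.
- The arm moves only by the tool step_arm, never from a script. Its argument "commands" is a list that holds one entry, the list of rows, each a list of 6 numbers: the shift along the tool's x, y, z in m, then the turn, a rotation vector about the tool's x, y, z in degrees. In form: [[[x, y, z, ax, ay, az], ...]]. A call has exactly 10 rows; each row shifts and turns the commanded pose from where the row before left it, along the tool's axes as they then stand; what a row does not reach is not made up. A row lasts 1/8 s, in which the tool goes at most 62.5 mm and 10.7 degrees, less where a joint would pass 70% of its speed; a pose out of reach is approached as far as the arm can. A call is refused whole if a number of a shift passes 0.0625 or a number of a turn 10.7, either way. A call with a gripper value outside its range is refused whole. "hand" is the opening, from 0 (shut) to 1 (fully open), set as the call begins (left out, the last holds). The fingers move at their own pace and stop on an object; "force" is the grip in N (left out, the last holds). Time passes only in rows, so rows that do not move let the fingers close, or fill a call up. It gives the time, the measured TCP pose, the force and the opening at its end, in the units of the state.
- bot.get_obs(): the state, without advancing time (a new reading comes with each control period).
- bot.capture(name): name is "scene" or "side" or "wrist"; returns the picture (480x640x3 uint8, red, green, blue); there is no depth.
- bot.get_calibration(name): a dict with "intrinsics" (3x3 intrinsics, pixels), "k1" (the pictures are not rectified: a ray, as slopes to the right and down, at radius r is drawn at 1 + k1 r^2 times it, then the intrinsics apply), "rvec" (rotation vector, rad) and "tvec" (3), from world to camera coordinates, as OpenCV has them. Camera axes: x right, y down, z forward; pixel columns grow to the right and rows downward; lengths in mm; the calibration is good to about 2 mm. A picture is of the moment at which its call begins: read the wrist's pose just before it. get_calibration takes no time and is no camera call; for the wrist camera it gives the pose at the moment of the call.
- bot.hand_in(): hands the job in, once; it reports no verdict.
Trained networks look in the newest picture that a camera, given by its name, has taken for a name from the list of things; names that differ only in an ending like _2 or _b are one class to them, and where a whole thing is asked for, a point or a joint stands for the part that bears it (a point fixed in the world has none). Each returns a list of dicts, best first, with "conf" (0 to 1); they miss things now and then, are a little off and sometimes report something else, mostly with a low value. They report only what shows in the picture. A call takes as long as a camera call. They do not tell look-alikes from the thing itself.
- bot.search_frame(name, camera): "extent" ([left, top, right, bottom] in pixels, round what is visible of it).
The state is a dict: "time_s": time; "q": joint angles; "qd": joint speeds; "joint_efforts": joint torques, N m; "ee_pos": TCP position; "tool_rot": TCP orientation; "contact_force": force on the tool from outside, world axes, zero at the start; "torque": the same for the moment, N m; "width": finger opening in mm.
Only numpy, scipy, OpenCV 4.12 (cv2) and the standard library are available. Lean on these libraries where they do the work, as an engineer would, in place of code of your own. Each camera call takes 0.05 s, during which the arm holds its last target. There are 200 camera calls.

TASK

Take the green-handled forked tool from its stand, set its fork astride the vial rack's spring bar, push the red collar sideways away from the blue lug until the bar's end is out of the lug, and with the fork draw the rack straight towards the yellow stop strip at the shaker's edge until it rests there. Let the bar spring back out and put the tool back upright in its stand. Move the rack and bar only with the tool, never touching them with the gripper, keep the rack upright on the shaker, and leave the reagent bottle, hourglass and bead jar alone.

Things in the scene. Friction and masses are not known exactly. Their poses are not given: they have to be found in the camera images.
- shaker: Bench shaker, fixed, white, 250 (x) x 180 (y) x 56 mm high; origin under its centre, z up, local -x its front. The rack slides along x on its dark platform (56 mm above the origin) between aluminium side rails 16 mm high, inner faces 57 mm either side of the x axis. A low rear stop is at x = +108 mm
- stop (a point): Middle of the inner face of the yellow stop strip at the shaker's front, at platform height; shaker (-100, 0, 56) mm, axes of the shaker. The strip is 12 mm high, 10 mm thick, 130 mm long along y
- lug (a point): Centre of the hole (13 mm square) in the blue lug, at its inner face; shaker (-1, -58, 86) mm, axes of the shaker. The lug is fixed to the shaker on the rack's -y side, 37 mm long in x, 14 mm thick, and rises 50 mm above the platform
- rack: White vial rack with 12 coloured-capped vials, 0.3 to 0.6 kg, loose but locked; block 80 (x) x 110 (y) x 60 mm high, origin under the block's centre, axes as the shaker's. Two arms 8 mm thick, tops 44 mm up, run 40 mm forward (-x) from its sides to x = -80 mm and carry the spring bar. Locked, the origin is at shaker x = +65 mm; against the yellow stop at x = -20 mm (85 mm of travel)
- spring_bar (a joint): How far the spring bar (8 mm steel rod along y) is pushed along the rack's +y, m: 0 sprung out, 0.018 the limit; the push is about 2 N at the start, 5 N at the end. At 0 its -y end reaches 9 mm into the lug's hole, so the rack is free once it is pushed over 9 mm (12 to 15 mm is a good amount). Let go, it springs back to 0
- collar (a point): Centre of the red collar on the spring bar: a disc 28 mm in diameter, 6 mm thick along y. At rest at rack (-66, +5, +30) mm; it moves with the bar. The bar is bare for 49 mm on the collar's -y side, up to the arm: the fork goes on there from above. 22 mm are free between the bar and the block
- tool_grip (a point): Centre of the forked tool's green handle, 24 x 24 mm across and 50 mm high (along z). The tool is 119 mm tall and 0.13 kg, and stands upright in its stand, fork down; this point is 91 mm above the prong tips. z is up, x the direction across the fork
- fork_tip (a point): Point midway between the tips of the fork's two prongs, at the tool's bottom end. Prongs 26 mm long, 7 mm wide along tool x with a 14 mm gap between them, 14 mm thick along tool y; the fork is 28 mm wide overall. Above, a crown 10 mm high closes the gap, then a shank 12 mm in diameter leads to the handle
- stand_floor (a point): Middle of the floor of the well in the tool's fixed stand, 6 mm above the table; axes of the stand. The well is 35 (x) x 21 (y) mm inside and 40 mm deep, with yellow flared lips up to 50 mm above its floor; base plate 90 x 80 mm. The tool stands with fork_tip at this point, its x along the stand's x (either way round)
- reagent: Amber bottle, 56 mm in diameter, 120 mm high, origin under its centre; leave alone
- hourglass: Hourglass with green ends, 52 mm in diameter, 110 mm high, origin under its centre; leave alone
- bead_jar: White jar with black cap, 68 mm in diameter, 95 mm high, origin under its centre; leave alone
Mind the look-alikes: they are no part of the job. What is shaped like the part that bears stand_floor but purple is not meant.

How it is judged (in metres and radians):
On the way, in this order (a step that is already met when the one before it is completed fails the run):
1. the spring bar is pushed in at least 8 mm by the fork (fork within 30 mm of the collar) (value of joint spring_bar above 0.008 m and distance between fork_tip and collar below 0.03 m), for 0.1 s.
2. the rack is drawn out to the stop (within 12 mm) (x of rack in the frame of shaker below -0.008 m), for 0.1 s.
At the end, for the whole second after the job is handed in: The rack lies flat and still on the shaker, within 12 mm of resting against the yellow stop; the spring bar is sprung out (within 3 mm); the forked tool stands in its stand, fork down, prong tips within 10 mm of the well's floor, handle within 30 mm of over the well (x of rack in the frame of shaker between -0.03 and -0.008 m and z of rack in the frame of shaker between 0.05 and 0.062 m and angle between rack's own z axis and vertical below 0.1 rad and linear speed of rack below 0.02 m/s and value of joint spring_bar below 0.003 m and horizontal distance between fork_tip and stand_floor below 0.014 m and height (world z) of fork_tip below 0.016 m and horizontal distance between tool_grip and stand_floor below 0.03 m and height (world z) of tool_grip above 0.08 m); the robot touches nothing.
It fails at once if the gripper or arm touches the rack or its spring bar (contact force between any of the fingers, the arm and rack above 1 N).
It fails at once if the rack is tipped or lifted off the platform (angle between rack's own z axis and vertical above 0.25 rad or z of rack in the frame of shaker above 0.08 m).
It fails at once if a bystander is moved more than 30 mm (distance of any of reagent, hourglass, bead_jar from where it was at the start of the episode above 0.03 m).
It also fails if it takes over 58 s, if anything falls off the work surface, if the arm or the gripper's body presses on something with over 40 N, if the wrist force passes 120 N, or if a joint passes its speed limit or range.

## Working session

There is one attempt and no reset: what is moved stays moved. The work goes in short steps, Python scripts to look and compute and a tool call to move; the robot and the scene stay as the last step left them, time stands still between calls to the robot, and variables do not carry over. Pictures are saved under pics/ and viewed, on a budget of 10 in all, crops included, one or two more only if the job needs it, and the job is handed in when it is done.

Besides the shell and the picture viewer there is one more tool, called after "Emit:" as name([rows], argument=value, ...), one row to a line, values as JSON. step_arm: Moves the arm, as the interface text tells. Its arguments: {"type":"object","properties":{"commands":{"type":"array"},"hand":{"type":"number"},"force":{"type":"number"}},"required":["commands"]}

```bash
ls; mkdir -p pics
python3 - <<'E'
from cell import bot
import cv2,numpy as np
o=bot.get_obs();print(o)
for c in ["scene","side"]:
    im=bot.capture(c);cv2.imwrite(f"pics/{c}0.png",im[:,:,::-1])
    k=bot.get_calibration(c);print(c,k)
    for n in ["shaker","rack","lug","collar","tool_grip","fork_tip","stand_floor","reagent","hourglass","bead_jar"]:
        try:print(n,[(d['extent'],round(d['conf'],2)) for d in bot.search_frame(n,c)][:3])
        except Exception as e:print(n,e)
E
```

```text
pics
{'time_s': 0.0, 'q': array([-1.3369168 ,  0.4694751 , -0.04858245,  1.53369951,  0.02407092,
        1.14096984, -0.08228658]), 'qd': array([-6.56687086e-04, -1.03080351e-03, -3.28082281e-04,  9.85565893e-04,
       -4.87608158e-04,  3.71646477e-04,  2.74759585e-07]), 'joint_efforts': array([-7.82181087e-04, -5.10292482e+01, -4.69283061e-02, -2.37716103e+01,
        1.07086383e-02,  7.66449346e-03, -3.82484231e-06]), 'ee_pos': array([175.1877861 , 651.30402177, 247.23626891]), 'tool_rot': array([[-9.65677380e-01,  2.59744075e-01, -4.62231672e-04],
       [ 2.59744482e-01,  9.65675487e-01, -1.91246145e-03],
       [-5.03847357e-05, -1.96688289e-03, -9.99998064e-01]]), 'contact_force': array([-0.09594638, -0.43493425, -0.8760058 ]), 'torque': array([ 0.01351984, -0.00486594, -0.00801394]), 'width': 85.37911542703651}
scene {'intrinsics': array([[584.38456409,   0.        , 325.2612217 ],
       [  0.        , 584.38456409, 242.50720994],
       [  0.        ,   0.        ,   1.        ]]), 'k1': -0.10701276118466214, 'rvec': array([ 2.30807202,  1.33760766, -0.33714807]), 'tvec': 
[... 1066 characters left out ...]
5.5], 0.49)]
rack [([255.8, 209.2, 319.1, 251.8], 0.9), ([293.7, 223.9, 313.9, 250.0], 0.42)]
lug [([243.7, 213.7, 367.0, 290.0], 0.9)]
collar [([297.4, 223.6, 313.2, 240.0], 0.65), ([257.7, 212.5, 323.5, 250.9], 0.24)]
tool_grip [([255.2, 305.1, 273.5, 346.8], 0.66), ([318.7, 306.6, 345.0, 372.9], 0.24)]
fork_tip [([258.4, 302.1, 274.8, 347.1], 0.93)]
stand_floor [([238.3, 330.3, 294.2, 374.7], 0.97), ([374.2, 359.7, 434.0, 409.2], 0.8), ([192.3, 294.8, 239.9, 336.1], 0.65)]
reagent [([315.2, 305.4, 345.9, 373.8], 0.83)]
hourglass [([307.8, 175.8, 324.7, 216.3], 0.59), ([252.8, 208.9, 320.0, 252.6], 0.51)]
bead_jar [([344.7, 182.3, 366.5, 222.5], 0.87), ([295.9, 226.0, 313.5, 242.0], 0.23)]
```

Run:
```python
import cv2
a=cv2.imread("pics/scene0.png")[110:380,130:490];b=cv2.imread("pics/side0.png")[160:420,180:450]
cv2.imwrite("pics/a.png",cv2.resize(a,None,fx=2.2,fy=2.2,interpolation=3));cv2.imwrite("pics/b.png",cv2.resize(b,None,fx=2.3,fy=2.3,interpolation=3))
```

```text
(no output)
```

View pics/a.png

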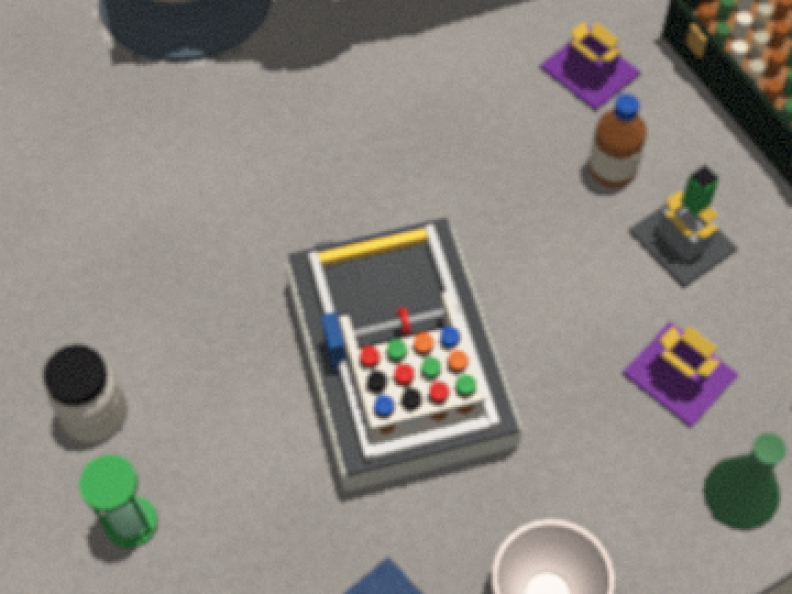

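View pics/b.png

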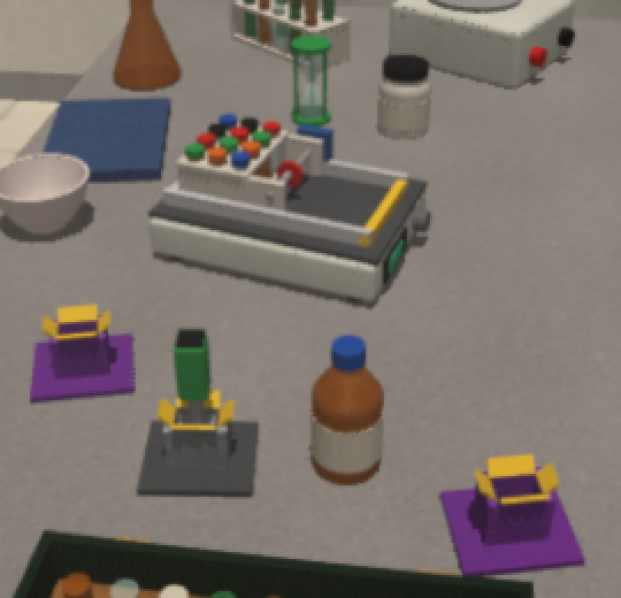

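```bash
cat > h.py <<'E'
import numpy as np,cv2
from scipy.optimize import least_squares
def cal(bot,c):
    k=bot.get_calibration(c);return dict(K=np.array(k['intrinsics']),k1=k['k1'],R=cv2.Rodrigues(np.array(k['rvec'],float))[0],t=np.array(k['tvec'],float))
def proj(c,P):
    p=np.atleast_2d(P)@c['R'].T+c['t'];s=p[:,:2]/p[:,2:];s=s*(1+c['k1']*(s**2).sum(1,keepdims=True))
    return s*[c['K'][0,0],c['K'][1,1]]+c['K'][:2,2]
def ray(c,uv):
    uv=np.array(uv,float).reshape(1,1,2)
    s=cv2.undistortPoints(uv,c['K'],np.array([c['k1'],0,0,0.]))[0,0]
    return -c['R'].T@c['t'],c['R'].T@np.r_[s,1]
def atz(c,uv,z):
    o,d=ray(c,uv);return o+d*(z-o[2])/d[2]
def tri(obs):
    A=np.zeros((3,3));b=np.zeros(3)
    for c,uv in obs:
        o,d=ray(c,uv);d=d/np.linalg.norm(d);M=np.eye(3)-np.outer(d,d);A+=M;b+=M@o
    return np.linalg.solve(A,b)
def pose(p,L):
    c,s=np.cos(p[2]),np.sin(p[2]);L=np.atleast_2d(L);return np.c_[L[:,0]*c-L[:,1]*s+p[0],L[:,0]*s+L[:,1]*c+p[1],L[:,2]]
def fit(obs,p0):
    # obs: list of (cal, local pt, uv)
    f=lambda p:np.concatenate([(proj(c,pose(p,l))[0]-uv) for c,l,uv in obs])
    r=least_squares(f,p0,loss='soft_l1');return r.x,f(r.x).reshape(-1,2)
E
python3 - <<'E'
from cell import bot
from h import *
S,D=cal(bot,"scene"),cal(bot,"side")
s=lambda u,v:(130+u/2.2,110+v/2.2)
d=lambda u,v:(180+u/2.3,160+v/2.3)
for n,a,b,z in [("tool top",s(703,175),d(191,338),125),("yellow mid",s(373,247),d(386,210),68),("collar",s(405,321),d(290,174),86),("reagent top",s(628,106),d(348,350),120),("hour",s(110,482),d(311,45),110),("jar",s(75,375),d(405,68),95)]:
    print(n,tri([(S,a),(D,b)]).round(1),atz(S,a,z).round(1),atz(D,b,z).round(1))
obs=[(S,(-125,-90,56),s(289,254)),(S,(-125,90,56),s(445,220)),(S,(125,90,56),s(517,432)),(D,(-125,-90,56),d(427,180)),(D,(-125,90,56),d(375,272)),(D,(125,90,56),d(150,209))]
p,r=fit(obs,[600,100,0]);print(p,r.round(1).tolist())
p,r=fit(obs,[600,100,1.5]);print(p,r.round(1).tolist())
# stand base corners z=0..6
for q in [(631,233),(665,200),(737,246),(684,284)]:print("Sbase",atz(S,s(*q),5).round(0))
for q in [(153,422),(258,424),(253,492),(139,491)]:print("Dbase",atz(D,d(*q),5).round(0))
E
```

```text
tool top [590.  320.5 122.8] [590.2 319.  125. ] [589.9 323.7 125. ]
yellow mid [465.3   6.7  60.1] [469.9   4.6  68. ] [464.4  20.   68. ]
collar [567.7 -13.4  84. ] [568.9 -13.9  86. ] [567.  -10.1  86. ]
reagent top [474.2 308.4 113.8] [478.  304.9 120. ] [473.3 316.1 120. ]
hour [ 588.8 -329.2  104.3] [ 592.2 -328.8  110. ] [ 586.2 -315.7  110. ]
jar [ 463.9 -315.7   84.7] [ 469.8 -315.6   95. ] [ 462.9 -290.9   95. ]
[ 5.67389862e+02 -2.49380590e+01 -2.69031001e-01] [[-4.0, -0.3], [2.2, -1.3], [0.4, -0.3], [1.1, -1.4], [-0.8, -5.3], [-1.3, -0.3]]
[567.38986331 -24.93806518  -6.55221624] [[-4.0, -0.3], [2.2, -1.3], [0.4, -0.3], [1.1, -1.4], [-0.8, -5.3], [-1.3, -0.3]]
Sbase [558. 274.   5.]
Sbase [541. 332.   5.]
Sbase [629. 366.   5.]
Sbase [639. 288.   5.]
Dbase [639. 289.   5.]
Dbase [551. 279.   5.]
Dbase [541. 356.   5.]
Dbase [629. 367.   5.]
```

Emit:
step_arm([
  [[-0.048, -0.021, 0, 0, 0, 0], [-0.048, -0.021, 0, 0, 0, 0], [-0.048, -0.021, 0, 0, 0, 0], [-0.048, -0.021, 0, 0, 0, 0], [-0.048, -0.021, 0, 0, 0, 0], [-0.048, -0.021, 0, 0, 0, 0], [-0.048, -0.021, 0, 0, 0, 0], [-0.048, -0.021, 0, 0, 0, 0], [-0.048, -0.021, 0, 0, 0, 0], [-0.048, -0.021, 0, 0, 0, 0]],
], hand=1)

```text
time_s: 2.35
ee_pos: [585.5, 323.3, 248.5]
tool_rot: [[-0.966, 0.26, 0.0], [0.26, 0.966, 0.0], [-0.0, 0.001, -1.0]]
contact_force: [0.5, -0.7, -0.7]
width: 85.4
```

Emit:
step_arm([
  [[0, 0, 0, 0, 0, -5.4], [0, 0, 0, 0, 0, -5.4], [0, 0, 0, 0, 0, -5.4], [0, 0, 0, 0, 0, -5.4], [0, 0, 0, 0, 0, 0], [0, 0, 0, 0, 0, 0], [0, 0, 0, 0, 0, 0], [0, 0, 0, 0, 0, 0], [0, 0, 0, 0, 0, 0], [0, 0, 0, 0, 0, 0]],
])

```text
time_s: 3.6
ee_pos: [584.3, 324.4, 248.3]
tool_rot: [[-0.993, -0.114, -0.0], [-0.114, 0.993, 0.0], [0.0, 0.0, -1.0]]
contact_force: [-0.3, 0.5, 0.1]
width: 85.5
```

Run:
```python
from cell import bot
from h import *
o=bot.get_obs();print(o['time_s'],o['ee_pos'],o['tool_rot'].round(3))
im=bot.capture("wrist");cv2.imwrite("pics/w1.png",im[:,:,::-1])
print(bot.get_calibration("wrist"))
c=cal(bot,"wrist");print(-c['R'].T@c['t'])
for n in ["tool_grip","stand_floor","collar","lug","rack"]:print(n,[(d['extent'],round(d['conf'],2)) for d in bot.search_frame(n,"wrist")][:3])
```

```text
3.6 [584.25213946 324.40892973 248.29576208] [[-0.993 -0.114 -0.   ]
 [-0.114  0.993  0.   ]
 [ 0.     0.    -1.   ]]
{'intrinsics': array([[429.53922468,   0.        , 329.35945571],
       [  0.        , 429.53922468, 245.57782999],
       [  0.        ,   0.        ,   1.        ]]), 'k1': -0.0787289920754853, 'rvec': array([-1.94239127, -2.17905688, -0.33641501]), 'tvec': array([-255.82939125, -629.75267463,  192.94208026])}
[509.45172163 316.17284364 373.84145202]
tool_grip [([302.6, 198.3, 341.4, 271.1], 0.94)]
stand_floor [([157.0, 280.7, 264.4, 387.3], 0.76), ([278.2, 156.9, 368.9, 254.8], 0.6)]
collar []
lug [([0.0, 9.9, 64.9, 314.5], 0.87)]
rack []
```

View pics/w1.png

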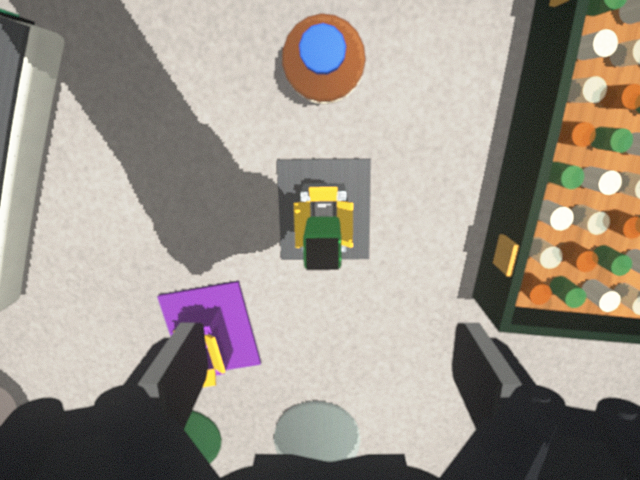

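Run:
```python
from cell import bot
from h import *
im=cv2.imread("pics/w1.png");c=cal(bot,"wrist")
sub=im[225:280,295:350];m=(sub.max(2)<60).astype(np.uint8)
n,l,st,ce=cv2.connectedComponentsWithStats(m)
i=1+st[1:,4].argmax();print(st[i],ce[i]+[295,225])
uv=ce[i]+[295,225]
cnt=max(cv2.findContours((l==i).astype(np.uint8),0,2)[0],key=len);print(cv2.minAreaRect(cnt))
for z in (122,125):print(z,atz(c,uv,z))
q=[atz(c,p,6) for p in [(277,158.5),(370,158.5),(370,259),(277.5,260)]];print(np.array(q).round(1),np.mean(q,0))
v=q[0]-q[3];print(np.degrees(np.arctan2(v[1],v[0])));v=q[1]-q[2];print(np.degrees(np.arctan2(v[1],v[0])))
print(np.linalg.norm(q[0]-q[3]),np.linalg.norm(q[0]-q[1]))
# shaker right edge?
```

```text
[ 11  14  32  30 902] [321.66518847 253.29490022]
((26.5, 28.5), (29.0, 31.0), 90.0)
122 [594.06776892 321.15880221 122.        ]
125 [593.05995153 321.09912579 125.        ]
[[553.2 276.6   6. ]
 [544.2 354.9   6. ]
 [633.5 367.6   6. ]
 [644.  284.3   6. ]] [593.70436913 320.84860568   6.        ]
-175.15635720245623
-171.85912680296852
91.19335682481707 78.80953531298437
```

Emit:
step_arm([
  [[-0.0086, -0.0044, 0, 0, 0, 0], [0, 0, 0.02, 0, 0, 0], [0, 0, 0.02, 0, 0, 0], [0, 0, 0.02, 0, 0, 0], [0, 0, 0.02, 0, 0, 0], [0, 0, 0.02, 0, 0, 0], [0, 0, 0.02, 0, 0, 0], [0, 0, 0.02, 0, 0, 0], [0, 0, 0.006, 0, 0, 0], [0, 0, 0, 0, 0, 0]],
])

```text
time_s: 5.15
ee_pos: [593.3, 321.0, 101.9]
tool_rot: [[-0.993, -0.114, -0.0], [-0.114, 0.993, -0.0], [0.0, -0.0, -1.0]]
contact_force: [0.4, -0.2, -0.6]
width: 85.1
```

Emit:
step_arm([
  [[0, 0, 0, 0, 0, 0], [0, 0, 0, 0, 0, 0], [0, 0, 0, 0, 0, 0], [0, 0, 0, 0, 0, 0], [0, 0, 0, 0, 0, 0], [0, 0, 0, 0, 0, 0], [0, 0, 0, 0, 0, 0], [0, 0, 0, 0, 0, 0], [0, 0, 0, 0, 0, 0], [0, 0, 0, 0, 0, 0]],
], hand=0, force=60)

```text
time_s: 6.4
ee_pos: [593.7, 321.1, 102.8]
tool_rot: [[-0.993, -0.114, 0.001], [-0.114, 0.993, 0.0], [-0.001, 0.0, -1.0]]
contact_force: [0.1, -0.3, 5.0]
width: 23.2
```

Emit:
step_arm([
  [[0, 0, -0.01, 0, 0, 0], [0, 0, -0.016, 0, 0, 0], [0, 0, -0.02, 0, 0, 0], [0, 0, -0.024, 0, 0, 0], [0, 0, -0.025, 0, 0, 0], [0, 0, -0.025, 0, 0, 4.4], [0, 0, -0.025, 0, 0, 4.4], [0, 0, -0.025, 0, 0, 4.4], [0, 0, -0.025, 0, 0, 4.4], [0, 0, -0.025, 0, 0, 4.3]],
])

```text
time_s: 7.65
ee_pos: [593.1, 320.9, 324.6]
tool_rot: [[-0.964, 0.267, 0.001], [0.267, 0.964, 0.001], [-0.001, 0.001, -1.0]]
contact_force: [-0.2, -0.6, -0.3]
width: 23.2
```

Emit:
step_arm([
  [[-0.005, -0.018, 0, 0, 0, 0], [-0.01, -0.034, 0, 0, 0, 0], [-0.01, -0.034, 0, 0, 0, 0], [-0.012, -0.039, 0, 0, 0, 0], [-0.012, -0.041, 0, 0, 0, 0], [-0.012, -0.041, 0, 0, 0, 0], [-0.012, -0.04, 0, 0, 0, 0], [-0.01, -0.034, 0, 0, 0, 0], [-0.01, -0.034, 0, 0, 0, 0], [-0.004, -0.012, 0, 0, 0, 0]],
])

```text
time_s: 8.9
ee_pos: [598.9, -24.2, 321.7]
tool_rot: [[-0.963, 0.269, -0.002], [0.269, 0.963, -0.001], [0.001, -0.002, -1.0]]
contact_force: [0.0, 0.6, -0.7]
width: 23.3
```

Emit:
step_arm([
  [[0, 0, 0, 0, 0, 0], [0, 0, 0, 0, 0, 0], [0, 0, 0, 0, 0, 0], [0, 0, 0, 0, 0, 0], [0, 0, 0, 0, 0, 0], [0, 0, 0, 0, 0, 0], [0, 0, 0, 0, 0, 0], [0, 0, 0, 0, 0, 0], [0, 0, 0, 0, 0, 0], [0, 0, 0, 0, 0, 0]],
])

```text
time_s: 10.15
ee_pos: [600.3, -20.1, 322.3]
tool_rot: [[-0.964, 0.265, -0.0], [0.265, 0.964, 0.0], [0.0, 0.0, -1.0]]
contact_force: [1.2, 0.1, -1.1]
width: 23.4
```

Run:
```python
from cell import bot
from h import *
o=bot.get_obs();print(o['time_s'],o['ee_pos'],o['tool_rot'].round(3))
im=bot.capture("wrist");cv2.imwrite("pics/w2.png",im[:,:,::-1])
for n in ["scene","side"]:cv2.imwrite(f"pics/{n}2.png",bot.capture(n)[:,:,::-1])
c=cal(bot,"wrist");print(-c['R'].T@c['t'])
import pickle;pickle.dump(c,open("w2.pkl","wb"))
cv2.imwrite("pics/w2b.png",cv2.resize(im[:,:,::-1],(800,600),interpolation=3))
```

```text
10.15 [600.2687648  -20.07545727 322.26001581] [[-0.964  0.265 -0.   ]
 [ 0.265  0.964  0.   ]
 [ 0.     0.    -1.   ]]
[527.70063726   0.99503222 447.81442351]
```

View pics/w2b.png

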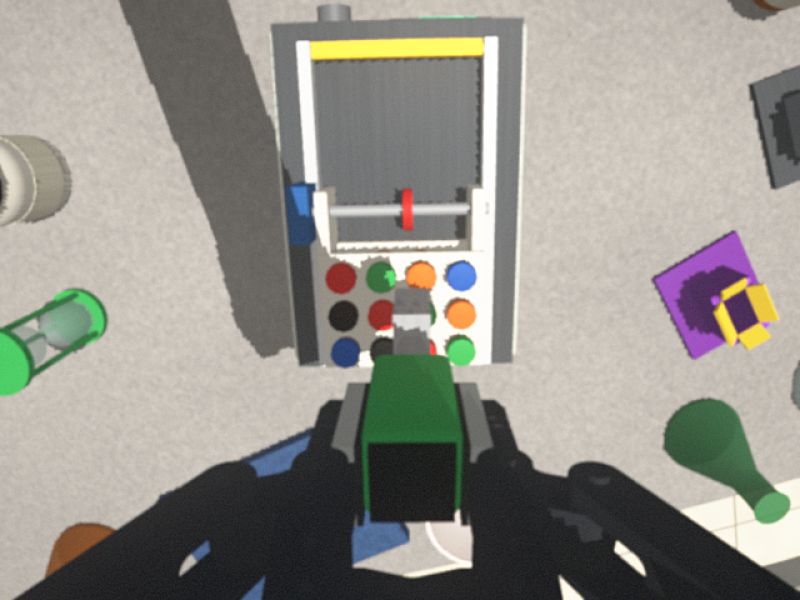

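Run:
```python
from h import *
import pickle
c=pickle.load(open("w2.pkl","rb"))
A=[((-125,-90,56),(272.5,24)),((-125,90,56),(523.5,19)),((125,-90,56),(298,366)),((125,90,56),(513,362)),((-1,-47,86),(330,211)),((-1,47,86),(470,209)),((-1,5,86),(407,209.5)),((-100,0,68),(397,58))]
obs=[(c,l,np.array(uv)*.8) for l,uv in A]
p,r=fit(obs,[567,-20,-.27]);print(p,np.degrees(p[2]));print(r.round(1).tolist())
for o in (obs[4:7],obs[:4]):
  q,_=fit(o,p);print(q)
print(pose(p,(-1,5,86)),[atz(c,np.array(u)*.8,86).round(1) for u in [(407,209.5),(330,211),(470,209)]])
# predicted fork: tip/handle expected, check tool tilt
R=np.array([[-.964,.265,0],[.265,.964,0],[0,0,-1]]);T=np.array([600.3,-20.1,322.3])
ax=R[:,0];
for h in (119,29,26,0):
  for s in (-14,14):
    P=T+[0,0,h-96.8]+R@[7,0,0] ;print(h,s,(proj(c,T+R@[12 if h==119 else (14 if h<=36 else 6),s*(12/14 if h==119 else .5),96.8-h])/.8).round(0))
```

```text
[ 5.71264910e+02 -1.92184508e+01 -2.50933309e-01] -14.377419516983478
[[-7.5, -0.3], [6.0, -0.6], [-5.3, 0.6], [3.6, 1.1], [-0.1, 0.4], [-0.1, 0.1], [0.2, 0.5], [0.0, -1.4]]
[ 5.70982105e+02 -1.91322484e+01 -2.53632271e-01]
[ 5.71416381e+02 -1.87645930e+01 -2.50702329e-01]
[[571.53776942 -14.12673723  86.        ]] [array([571.1, -14.2,  86. ]), array([558.3, -64.3,  86. ]), array([581.9,  26.7,  86. ])]
119 -14 [[352. 441.]]
119 14 [[461. 441.]]
29 -14 [[390. 308.]]
29 14 [[427. 308.]]
26 -14 [[390. 306.]]
26 14 [[427. 306.]]
0 -14 [[393. 288.]]
0 14 [[425. 288.]]
```

Emit:
step_arm([
  [[0.01, -0.008, 0, 0, 0, 0], [0.01, -0.008, 0, 0, 0, 0], [0.0092, -0.0088, 0, 0, 0, 0], [0, 0, 0.01, 0, 0, -0.9], [0, 0, 0.02, 0, 0, 0], [0, 0, 0.025, 0, 0, 0], [0, 0, 0.025, 0, 0, 0], [0, 0, 0.025, 0, 0, 0], [0, 0, 0.01, 0, 0, 0], [0, 0, 0, 0, 0, 0]],
])

```text
time_s: 11.55
ee_pos: [565.4, -36.1, 206.7]
tool_rot: [[-0.968, 0.249, -0.001], [0.249, 0.968, 0.0], [0.001, -0.0, -1.0]]
contact_force: [-0.4, -0.1, -1.3]
width: 23.2
```

Run:
```python
from cell import bot
from h import *
o=bot.get_obs();print(o['time_s'],o['ee_pos'],o['tool_rot'].round(3))
im=bot.capture("wrist")[:,:,::-1];cv2.imwrite("pics/w3.png",im)
s=bot.capture("scene")[:,:,::-1];d=bot.capture("side")[:,:,::-1];cv2.imwrite("pics/s3.png",s);cv2.imwrite("pics/d3.png",d)
import pickle;c=cal(bot,"wrist");pickle.dump((c,o),open("w3.pkl","wb"))
cv2.imwrite("pics/w3b.png",cv2.resize(im[100:400,150:550],(800,600),interpolation=3))
```

```text
11.55 [565.3702969  -36.09011462 206.66834228] [[-0.968  0.249 -0.001]
 [ 0.249  0.968  0.   ]
 [ 0.001 -0.    -1.   ]]
```

View pics/w3b.png

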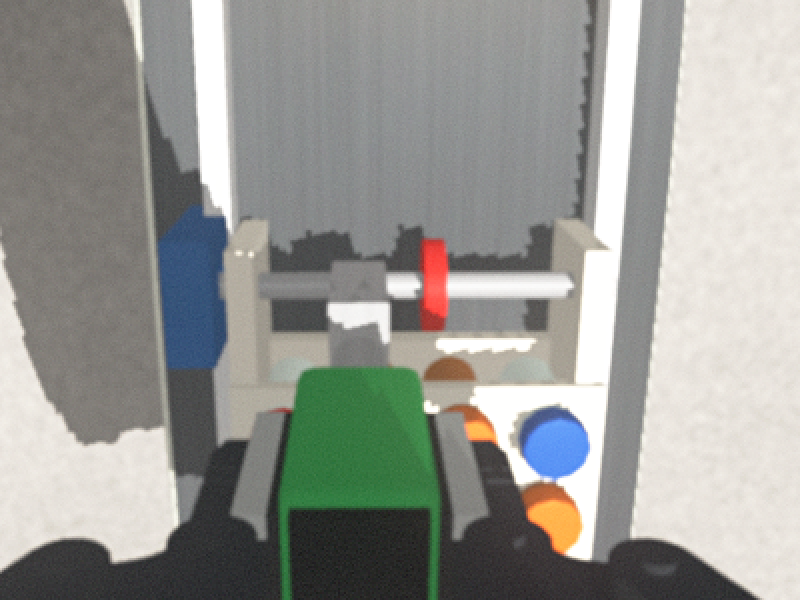

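Run:
```python
from h import *
import pickle
c,o=pickle.load(open("w3.pkl","rb"));R=o['tool_rot'];T=o['ee_pos']
cr=lambda P:((proj(c,P)-[150,100])*2).round(1)
print("tip front edge",cr(T+R@[14,-7,96.8]),cr(T+R@[14,7,96.8]),"obs (330,262),(387,262)")
print("crown front top",cr(T+R@[14,-7,60.8]),cr(T+R@[14,7,60.8]),"obs (328,303),(390,303)")
print("handle top front",cr(T+R@[12,-12,-22.2]),cr(T+R@[12,12,-22.2]),"obs (283,508)/(438,508)")
f=lambda u,v,z:atz(c,(150+u/2,100+v/2),z).round(1)
for n,u,v in [("barL",265,285),("barR",570,286),("collar c",434,286)]:print(n,f(u,v,86))
p=[571.1,-19.1,np.radians(-14.45)]
print("pred",cr(pose(p,(-1,-47,86))),cr(pose(p,(-1,47,86))),cr(pose(p,(-1,5,86))))
print("in shaker frame:");
def loc(P):
    d=P[:2]-p[:2];a=p[2];return np.round([d[0]*np.cos(a)+d[1]*np.sin(a),-d[0]*np.sin(a)+d[1]*np.cos(a)],1)
for u,v in [(265,285),(570,286),(434,286)]:print(loc(atz(c,(150+u/2,100+v/2),86)))
print("tcp",loc(T),"fork front as seen @z109.9 ",loc(atz(c,(150+358.5/2,100+262/2),109.9)),"crown",loc(atz(c,(150+359/2,100+303/2),145.9)))
```

```text
tip front edge [[328.1 254. ]] [[380. 254.]] obs (330,262),(387,262)
crown front top [[322.9 295.2]] [[383.8 295.2]] obs (328,303),(390,303)
handle top front [[264.2 493.1]] [[436.6 493.2]] obs (283,508)/(438,508)
barL [560.6 -62.8  86. ]
barR [584.   26.6  86. ]
collar c [573.7 -13.4  86. ]
pred [[258.  279.4]] [[568.9 279.6]] [[430.5 279.5]]
in shaker frame:
[  0.8 -44.9]
[ 1.  47.5]
[1.1 6.1]
tcp [ -1.3 -17.9] fork front as seen @z109.9  [-13.2 -16.7] crown [-13.5 -16.6]
```

Emit:
step_arm([
  [[0, 0, 0.006, 0, 0, 0], [0, 0, 0.006, 0, 0, 0], [0, 0, 0.006, 0, 0, 0], [0, 0, 0.006, 0, 0, 0], [0, 0, 0.006, 0, 0, 0], [0, 0, 0.006, 0, 0, 0], [0, 0, 0.006, 0, 0, 0], [0, 0, 0, 0, 0, 0], [0, 0, 0, 0, 0, 0], [0, 0, 0, 0, 0, 0]],
])

```text
time_s: 12.95
ee_pos: [565.7, -36.2, 165.6]
tool_rot: [[-0.968, 0.25, 0.001], [0.25, 0.968, 0.0], [-0.001, 0.0, -1.0]]
contact_force: [0.4, -0.6, -1.7]
width: 23.5
```

Emit:
step_arm([
  [[0, 0.004, 0, 0, 0, 0], [0, 0.004, 0, 0, 0, 0], [0, 0.003, 0, 0, 0, 0], [0, 0.003, 0, 0, 0, 0], [0, 0.003, 0, 0, 0, 0], [0, 0.003, 0, 0, 0, 0], [0, 0.003, 0, 0, 0, 0], [0, 0.003, 0, 0, 0, 0], [0, 0, 0, 0, 0, 0], [0, 0, 0, 0, 0, 0]],
])

```text
time_s: 14.2
ee_pos: [572.0, -11.4, 165.3]
tool_rot: [[-0.968, 0.25, -0.0], [0.25, 0.968, -0.0], [-0.0, -0.0, -1.0]]
contact_force: [-0.7, -4.0, 0.0]
width: 23.1
```

Run:
```python
from cell import bot
from h import *
o=bot.get_obs();print(o['time_s'],o['ee_pos'],o['contact_force'],o['torque'])
im=bot.capture("wrist")[:,:,::-1];cv2.imwrite("pics/w4.png",im)
cv2.imwrite("pics/w4b.png",cv2.resize(im[100:400,150:550],(800,600),interpolation=3))
```

```text
14.2 [572.02406708 -11.43813269 165.26914583] [-0.68427597 -4.04773965  0.0344536 ] [-1.06248763  0.20499977 -0.03846973]
```

View pics/w4b.png

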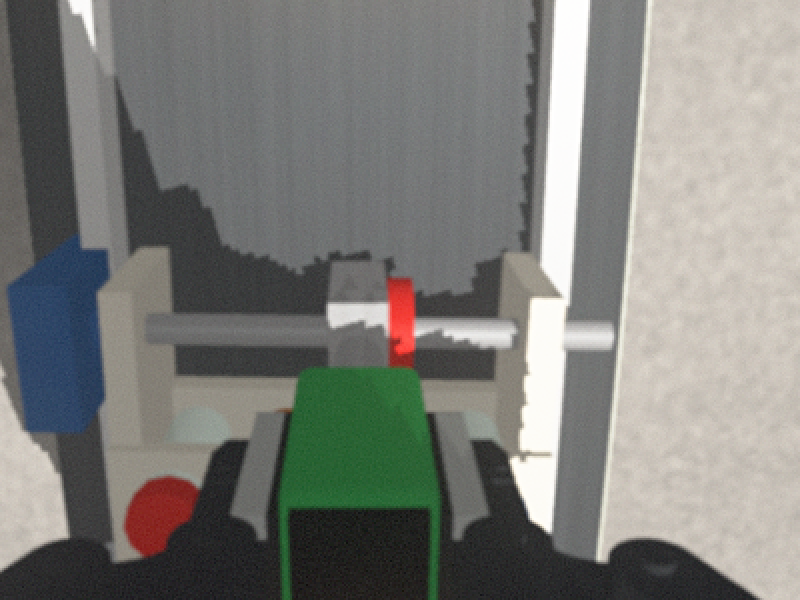

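Emit:
step_arm([
  [[0, 0.001, 0, 0, 0, 0], [0.003, 0, 0, 0, 0, 0], [0.004, 0, 0, 0, 0, 0], [0.005, 0, 0, 0, 0, 0], [0.005, 0, 0, 0, 0, 0], [0.005, 0, 0, 0, 0, 0], [0.006, 0, 0, 0, 0, 0], [0.006, 0, 0, 0, 0, 0], [0.006, 0, 0, 0, 0, 0], [0.005, 0, 0, 0, 0, 0]],
])

```text
time_s: 15.5
ee_pos: [529.7, 0.8, 165.5]
tool_rot: [[-0.968, 0.25, 0.004], [0.25, 0.968, -0.001], [-0.004, 0.0, -1.0]]
contact_force: [3.2, -5.4, -3.0]
width: 23.1
```

Emit:
step_arm([
  [[0.006, 0, 0, 0, 0, 0], [0.006, 0, 0, 0, 0, 0], [0.006, 0, 0, 0, 0, 0], [0.006, 0, 0, 0, 0, 0], [0.005, 0, 0, 0, 0, 0], [0.004, 0, 0, 0, 0, 0], [0.003, 0, 0, 0, 0, 0], [0.003, 0, 0, 0, 0, 0], [0.002, 0, 0, 0, 0, 0], [0, 0, 0, 0, 0, 0]],
])

```text
time_s: 16.75
ee_pos: [489.8, 11.2, 165.5]
tool_rot: [[-0.968, 0.25, 0.003], [0.25, 0.968, -0.0], [-0.003, 0.0, -1.0]]
contact_force: [2.4, -4.6, -3.7]
width: 23.5
```

Run:
```python
from cell import bot
from h import *
o=bot.get_obs();print(o['time_s'],o['ee_pos'],o['contact_force'],o['torque'])
im=bot.capture("wrist")[:,:,::-1];cv2.imwrite("pics/w5.png",im)
s=bot.capture("scene")[:,:,::-1]
cv2.imwrite("pics/w5b.png",np.hstack([cv2.resize(im[0:400,100:500],(400,400)),cv2.resize(s[180:350,240:410],(400,400),interpolation=3)]))
```

```text
16.75 [489.78152946  11.23320574 165.52743927] [ 2.42408573 -4.59167067 -3.66953168] [-1.417246   -0.75640933 -0.10339611]
```

View pics/w5b.png

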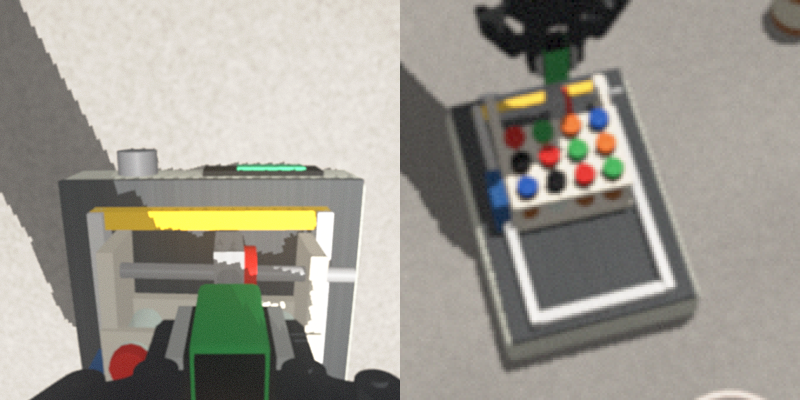

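Emit:
step_arm([
  [[0.001, 0, 0, 0, 0, 0], [0.001, 0, 0, 0, 0, 0], [0.001, 0, 0, 0, 0, 0], [0.001, 0, 0, 0, 0, 0], [0.001, 0, 0, 0, 0, 0], [0, 0, 0, 0, 0, 0], [0, 0, 0, 0, 0, 0], [0, 0, 0, 0, 0, 0], [0, 0, 0, 0, 0, 0], [0, 0, 0, 0, 0, 0]],
])

```text
time_s: 18.1
ee_pos: [486.0, 12.3, 165.6]
tool_rot: [[-0.968, 0.249, 0.005], [0.249, 0.968, -0.001], [-0.005, 0.001, -1.0]]
contact_force: [4.0, -5.5, -5.3]
width: 23.2
```

Emit:
step_arm([
  [[-0.0015, 0, 0, 0, 0, 0], [-0.0015, 0, 0, 0, 0, 0], [0, -0.003, 0, 0, 0, 0], [0, -0.003, 0, 0, 0, 0], [0, -0.003, 0, 0, 0, 0], [0, -0.004, 0, 0, 0, 0], [0, -0.004, 0, 0, 0, 0], [0, -0.004, 0, 0, 0, 0], [0, -0.004, 0, 0, 0, 0], [0, 0, 0, 0, 0, 0]],
])

```text
time_s: 19.35
ee_pos: [480.6, -12.6, 165.2]
tool_rot: [[-0.968, 0.25, -0.0], [0.25, 0.968, 0.0], [0.0, -0.0, -1.0]]
contact_force: [0.4, 1.0, -0.7]
width: 23.4
```

Run:
```python
from cell import bot
from h import *
o=bot.get_obs();print(o['time_s'],o['ee_pos'],o['contact_force'],o['torque'])
im=bot.capture("wrist")[:,:,::-1];cv2.imwrite("pics/w6.png",im)
cv2.imwrite("pics/w6b.png",cv2.resize(im[100:400,150:550],(800,600),interpolation=3))
```

```text
19.35 [480.61092516 -12.62487252 165.18540221] [ 0.35660129  0.95775824 -0.69386336] [-0.10379726 -0.11948971 -0.00256997]
```

View pics/w6b.png

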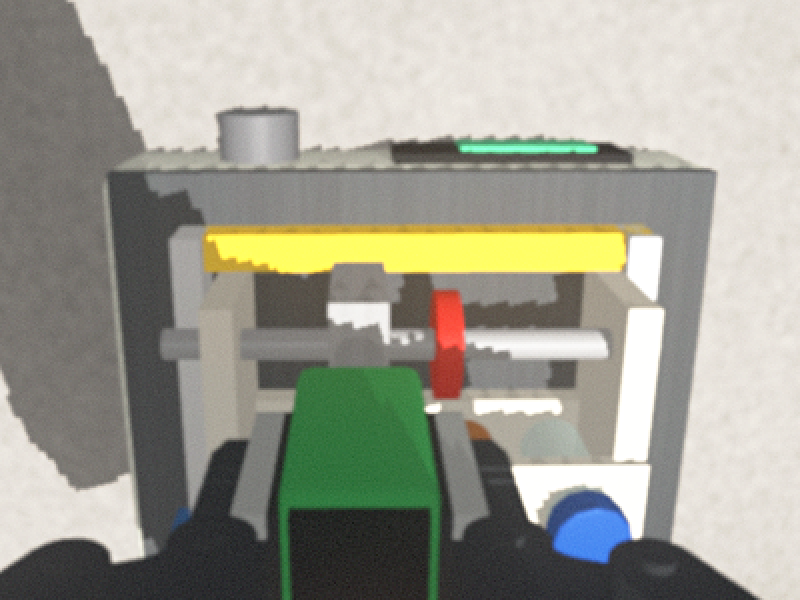

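Emit:
step_arm([
  [[0, 0, -0.006, 0, 0, 0], [0, 0, -0.01, 0, 0, 0], [0, 0, -0.012, 0, 0, 0], [0, 0, -0.016, 0, 0, 0], [0, 0, -0.02, 0, 0, 0], [0, 0, -0.02, 0, 0, 0], [0, 0, -0.02, 0, 0, 0], [0, 0, -0.02, 0, 0, 0], [0, 0, -0.02, 0, 0, 0], [0, 0, 0, 0, 0, 0]],
])

```text
time_s: 20.65
ee_pos: [481.4, -12.3, 311.2]
tool_rot: [[-0.968, 0.25, 0.004], [0.25, 0.968, 0.001], [-0.003, 0.002, -1.0]]
contact_force: [0.8, 0.3, -1.7]
width: 23.5
```

Run:
```python
from cell import bot
from h import *
o=bot.get_obs();print(o['time_s'],o['ee_pos'],o['contact_force'])
im=bot.capture("wrist")[:,:,::-1];cv2.imwrite("pics/w7.png",im)
c=cal(bot,"wrist")
import pickle;pickle.dump((c,o),open("w7.pkl","wb"))
p=[571.1,-19.1,np.radians(-14.45)]
hsv=cv2.cvtColor(im,cv2.COLOR_BGR2HSV)
red=((hsv[...,0]<6)|(hsv[...,0]>174))&(hsv[...,1]>180)&(hsv[...,2]>120)
yel=(abs(hsv[...,0].astype(int)-26)<6)&(hsv[...,1]>150)&(hsv[...,2]>150)
for nm,m,z in (("red",red,86),("yel",yel,68)):
    n,l,st,ce=cv2.connectedComponentsWithStats(m.astype(np.uint8))
    for i in (1+np.argsort(-st[1:,4])[:3]):
        P=atz(c,ce[i],z);d=P[:2]-p[:2];a=p[2];print(nm,st[i],ce[i].round(1),P.round(1),np.round([d[0]*np.cos(a)+d[1]*np.sin(a),-d[0]*np.sin(a)+d[1]*np.cos(a)],1))
for q in [(-86,5,86),(-76,5,86),(-100,0,68)]:print(q,proj(c,pose(p,q)).round(1))
```

```text
20.65 [481.43120336 -12.25852914 311.22099218] [ 0.79071347  0.34483471 -1.66935149]
red [290 255  22  19 172] [301.2 265.3] [526.4 -47.9  86. ] [-36.1 -39.1]
red [352 192   8  14  84] [354.9 198. ] [480.4  10.9  86. ] [-95.3   6.4]
red [351 210   8  13  72] [354.4 216.6] [495.7   6.8  86. ] [-79.5   6.3]
yel [ 280  174  131   14 1607] [344.3 179.7] [466.5   5.9  68. ] [-107.6   -1.9]
yel [575 352  40  32 469] [592.7 370.6] [719.7 208.6  68. ] [ 87.1 257.6]
yel [581 339  40  26 384] [606.1 350.4] [699.3 223.8  68. ] [ 63.5 267.2]
(-86, 5, 86) [[353. 209.]]
(-76, 5, 86) [[352.8 220.6]]
(-100, 0, 68) [[346.4 188.5]]
```

Emit:
step_arm([
  [[-0.001, 0.018, 0, 0, 0, 0], [-0.003, 0.03, 0, 0, 0, 0], [-0.003, 0.04, 0, 0, 0, 0], [-0.003, 0.044, 0, 0, 0, 0], [-0.003, 0.044, 0, 0, 0, 0], [-0.003, 0.044, 0, 0, 0, 0], [-0.003, 0.044, 0, 0, 0, 0], [-0.003, 0.04, 0, 0, 0, 0], [-0.002, 0.03, 0, 0, 0, 0], [-0.001, 0.0167, 0, 0, 0, 0]],
])

```text
time_s: 21.95
ee_pos: [591.5, 324.2, 307.4]
tool_rot: [[-0.969, 0.247, -0.003], [0.247, 0.969, -0.0], [0.003, -0.001, -1.0]]
contact_force: [0.2, 0.3, -1.3]
width: 23.6
```

Emit:
step_arm([
  [[0, 0, 0, 0, 0, -3], [0, 0, 0, 0, 0, -4], [0, 0, 0, 0, 0, -4], [0, 0, 0, 0, 0, -4], [0, 0, 0, 0, 0, -4], [0, 0, 0, 0, 0, -2], [0, 0, 0, 0, 0, 0], [0, 0, 0, 0, 0, 0], [0, 0, 0, 0, 0, 0], [0, 0, 0, 0, 0, 0]],
])

```text
time_s: 23.2
ee_pos: [592.6, 321.1, 309.3]
tool_rot: [[-0.994, -0.114, -0.0], [-0.114, 0.994, 0.0], [-0.0, 0.0, -1.0]]
contact_force: [1.0, -0.3, -2.1]
width: 23.5
```

Emit:
step_arm([
  [[-0.0008, 0, 0.008, 0, 0, 0], [0, 0, 0.016, 0, 0, 0], [0, 0, 0.022, 0, 0, 0], [0, 0, 0.022, 0, 0, 0], [0, 0, 0.022, 0, 0, 0], [0, 0, 0.022, 0, 0, 0], [0, 0, 0.018, 0, 0, 0], [0, 0, 0.01, 0, 0, 0], [0, 0, 0.005, 0, 0, 0], [0, 0, 0, 0, 0, 0]],
])

```text
time_s: 24.45
ee_pos: [593.5, 321.2, 164.4]
tool_rot: [[-0.993, -0.114, 0.0], [-0.114, 0.993, 0.0], [-0.0, 0.0, -1.0]]
contact_force: [0.7, 0.4, -1.6]
width: 23.0
```

Run:
```python
from cell import bot
from h import *
o=bot.get_obs();print(o['time_s'],o['ee_pos'],o['contact_force'])
im=bot.capture("wrist")[:,:,::-1];cv2.imwrite("pics/w8.png",im)
d=bot.capture("side")[:,:,::-1]
cv2.imwrite("pics/w8b.png",np.hstack([cv2.resize(im[170:400,210:440],(400,400),interpolation=3),cv2.resize(d[270:390,205:325],(400,400),interpolation=3)]))
```

```text
24.45 [593.52354084 321.2141162  164.40537446] [ 0.70664847  0.39017688 -1.60296857]
```

View pics/w8b.png

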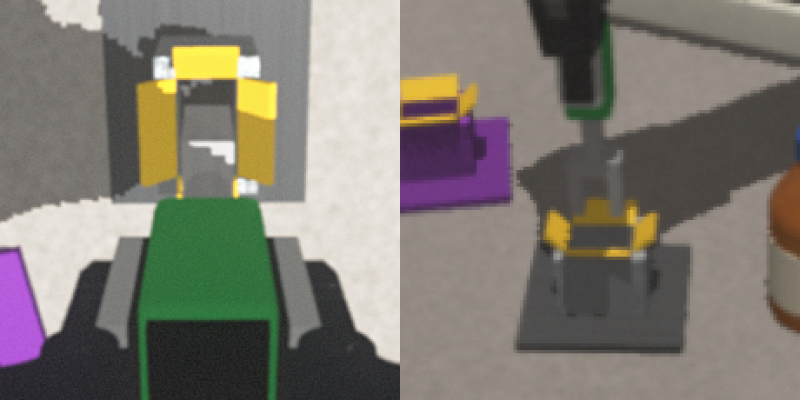

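Emit:
step_arm([
  [[0, 0, 0.006, 0, 0, 0], [0, 0, 0.007, 0, 0, 0], [0, 0, 0.007, 0, 0, 0], [0, 0, 0.007, 0, 0, 0], [0, 0, 0.007, 0, 0, 0], [0, 0, 0.007, 0, 0, 0], [0, 0, 0.007, 0, 0, 0], [0, 0, 0.007, 0, 0, 0], [0, 0, 0.004, 0, 0, 0], [0, 0, 0, 0, 0, 0]],
])

```text
time_s: 25.8
ee_pos: [593.2, 321.1, 104.9]
tool_rot: [[-0.993, -0.114, -0.001], [-0.114, 0.993, -0.0], [0.001, -0.0, -1.0]]
contact_force: [0.8, 0.0, -1.5]
width: 23.8
```

Essentially seated: 2 mm more, then open, then lift clear.

Emit:
step_arm([
  [[0, 0, 0.001, 0, 0, 0], [0, 0, 0.0007, 0, 0, 0], [0, 0, 0, 0, 0, 0], [0, 0, 0, 0, 0, 0], [0, 0, 0, 0, 0, 0], [0, 0, 0, 0, 0, 0], [0, 0, 0, 0, 0, 0], [0, 0, 0, 0, 0, 0], [0, 0, 0, 0, 0, 0], [0, 0, 0, 0, 0, 0]],
])

```text
time_s: 27.05
ee_pos: [593.4, 321.2, 103.6]
tool_rot: [[-0.993, -0.114, -0.0], [-0.114, 0.993, 0.0], [0.0, 0.0, -1.0]]
contact_force: [-0.3, -0.0, -1.8]
width: 23.4
```

Emit:
step_arm([
  [[0, 0, 0, 0, 0, 0], [0, 0, 0, 0, 0, 0], [0, 0, 0, 0, 0, 0], [0, 0, 0, 0, 0, 0], [0, 0, 0, 0, 0, 0], [0, 0, 0, 0, 0, 0], [0, 0, 0, 0, 0, 0], [0, 0, 0, 0, 0, 0], [0, 0, 0, 0, 0, 0], [0, 0, 0, 0, 0, 0]],
], hand=1)

```text
time_s: 28.3
ee_pos: [593.4, 321.1, 103.6]
tool_rot: [[-0.993, -0.114, -0.0], [-0.114, 0.993, 0.0], [-0.0, 0.0, -1.0]]
contact_force: [-0.2, -0.3, -0.6]
width: 85.5
```

Emit:
step_arm([
  [[0, 0, -0.006, 0, 0, 0], [0, 0, -0.012, 0, 0, 0], [0, 0, -0.018, 0, 0, 0], [0, 0, -0.02, 0, 0, 0], [0, 0, -0.02, 0, 0, 0], [0, 0, -0.02, 0, 0, 0], [0, 0, -0.02, 0, 0, 0], [0, 0, -0.02, 0, 0, 0], [0, 0, -0.01, 0, 0, 0], [0, 0, 0, 0, 0, 0]],
])

```text
time_s: 29.55
ee_pos: [593.6, 321.3, 250.6]
tool_rot: [[-0.993, -0.114, 0.001], [-0.114, 0.993, 0.001], [-0.001, 0.001, -1.0]]
contact_force: [-0.4, 0.6, 0.3]
width: 85.7
```

Run:
```python
from cell import bot
from h import *
o=bot.get_obs();print(o['time_s'],o['ee_pos'],o['contact_force'],o['width'])
im=bot.capture("wrist")[:,:,::-1];s=bot.capture("scene")[:,:,::-1];d=bot.capture("side")[:,:,::-1]
S,D,c=cal(bot,"scene"),cal(bot,"side"),cal(bot,"wrist")
print("expected handle top",proj(c,[593.3,321,125]))
cv2.imwrite("pics/fin.png",np.hstack([cv2.resize(im[110:310,230:430],(260,260)),cv2.resize(s[180:350,240:410],(260,260),interpolation=3),cv2.resize(d[200:380,220:400],(270,260),interpolation=3)]))
```

```text
29.55 [593.63856136 321.28237939 250.60720519] [-0.43364455  0.64853796  0.31512522] 85.6939815916555
expected handle top [[328.91493998 241.05313092]]
```

View pics/fin.png

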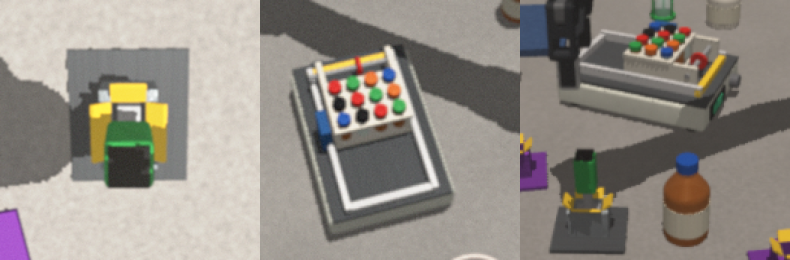

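The final picture shows the tool upright in the grey stand (side crop about (585,185)). The rack is flat against the yellow strip (scene crop about (350,70)), and the bottle is undisturbed.

```bash
python3 -c "
from cell import bot
print(bot.hand_in())"
```

```text
the job is handed in; nothing more can be done
None
```

The job is done and handed in, at about 30 s of robot time. I took the forked tool from the grey stand and set its fork over the spring bar. I pushed the collar about 12–13 mm (about 4 N on the wrist) and drew the rack to the yellow strip. Then I let the bar spring back, put the tool back in its stand and lifted the gripper clear.

- **Rack:** in the last wrist view over it, the collar was within about 2 mm of where it should be with the rack at the stop. The final scene picture shows the rack flat against the strip.
- **Spring bar:** the collar was back at about y = +6.3 mm, against 6.1 mm before the push, so the bar has sprung out.
- **Tool:** it stands upright in the well. The gripper let go about 1 mm above its pick-up height.
- **Robot:** the gripper is fully open and clear, and the wrist force at the end was below 1 N, within its noise.
- **Bystanders:** the bottle looks undisturbed in the last picture. I did not measure the hourglass or bead jar again, but the arm never went near them.

**Disagreement:** the wrist calibration was about 2 mm off, equally for the tool and the bar. I lined up the fork on their relative positions instead. The early stereo position for the collar, from the fixed cameras, also differed by about 3 mm.

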